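# Find the fullest ink tin and hold it ready

### The arm

A 6-joint arm with a two-finger parallel gripper is mounted at the origin on the work surface. World frame = base frame: x ahead of the robot, y to its left, z up, the work surface at z = 0. Lengths are in m, angles in rad, forces in N, time in s.
With the tool pointing down it reaches from about 0.375 to 0.925 m from the base axis. Payload 5.7 kg.
Tool frame: the origin (TCP) lies at the very end of the fingers, on their centre line; the grasp point (between the pads) lies 19 mm behind it; z points along the fingers, y is the line along which they close (so a half turn about z gives the same grasp; the last joint's range is limited). The gripper opens to 85 mm and grips with 20 to 120 N. Pads are 22 mm wide; open, the fingers measure 114 mm over their backs; the gripper's body (76 mm by 85 mm) begins 54 mm behind the grasp point. The pads swing forward as they close: fully open they stand 13 mm farther back than shut.
Start: joints at [-1.429, 0.359, 1.51, -0, 1.272, -0.115], TCP at [0.152, -0.58, 0.231] pointing down, gripper open.
Joint ranges: [-2.97, 2.97], [-1.01, 2.36], [0.21, 2.38], [-0.96, 4.11], [0.2, 2.71], [-2.98, 2.98]. Speed limits (rad/s): [2.39, 2.39, 3.14, 3.14, 3.14, 3.14].

### API

Orientations are given as a unit quaternion [x, y, z, w].
In Python, from rig import sensors, eyes, ticket gives the robot as it stands.
- The arm moves only by the shell command python3 -m inch 'ROWS'. ROWS is a JSON object of lists of equal length, an entry for each row: "translation": the shift along the tool's x, y, z in units of 40 mm (1.0 is 40 mm), a list of three; "delta_rot": the turn, a rotation vector about the tool's x, y, z in rad, a list of three; "grip": the finger opening in mm, from 0 to 85.4. A call has 1 to 5 rows; each row shifts and turns the commanded pose from where the row before left it, along the tool's axes as they then stand; what a row does not reach is not made up. A row lasts 1/10 s, in which the tool goes at most 50 mm and 8.59 degrees, less where a joint would pass 70% of its speed; a pose out of reach is approached as far as the arm can. A call is refused whole if a number of a shift passes 1 or a number of a turn 0.15, either way. A call with a gripper value outside its range is refused whole. The fingers move at their own pace and stop on an object; the grip force is fixed at half the most. Time passes only in rows, so rows that do not move let the fingers close. It gives the time, the measured TCP pose, the force, the opening and the grip force at its end, in the units of the state.
- sensors.observe(): the state, without advancing time (a new reading comes with each control period).
- eyes.read_camera(name): name is "side" or "top" or "wrist"; returns a dict with "frame" (384x512x3 uint8, blue, green, red), "K" (3x3 intrinsics, pixels), "rvec" (rotation vector, rad) and "tvec" (3), from world to camera coordinates, as OpenCV has them. Camera axes: x right, y down, z forward; pixel columns grow to the right and rows downward; lengths in m; the calibration is good to about 2 mm. A picture is of the moment at which its call begins. There is no depth.
- ticket.finish_job(): hands the job in; it is judged then, once.
The state is a dict: "time_s": time; "qpos": joint angles; "joint_velocities": joint speeds; "effort": joint torques, N m; "tcp_pos": TCP position; "eef_rot": TCP orientation; "wrist_force": force on the tool from outside, world axes, zero at the start; "wrist_torque": the same for the moment, N m; "opening": finger opening in m; "gripper_force": force on a finger pad.
Only numpy, scipy, OpenCV 4.12 (cv2) and the standard library are available. Lean on these libraries where they do the work, as an engineer would, in place of code of your own. Each camera call takes 0.05 s, during which the arm holds its last target. There are 200 camera calls.

### The job

Heft the three closed ink tins on the wooden board one at a time, in the order yellow disc, blue disc, red disc: lift each a good 4 cm straight up above its own disc, hold it still for about a second to feel its weight, and stand every tin that is not the heaviest upright back on its own disc. Then hold the heaviest tin up, upright and still, about a hand's width (10 to 20 cm) above the middle of the glass slab on which the ink roller is NOT lying, and finish while still holding it there in the fingers: do not put it down. Leave the roller and everything else on the table where it is, and let no tin fall over.

Things in the scene. Friction and masses are not known exactly. Their poses are not given: they have to be found in the camera images.
- tin_a: one of three outwardly identical closed ink tins: upright rigid steel cylinder, 60 mm diameter, 82 mm tall, blank white paper band. Origin: centre of its underside; z up its axis. It starts centred on one of the board's coloured discs (which tin on which disc varies; the letter says nothing of the weight). Tins weigh 0.09 to 0.6 kg, one at least 0.15 kg more than both others.
- tin_b: one of three outwardly identical closed ink tins: upright rigid steel cylinder, 60 mm diameter, 82 mm tall, blank white paper band. Origin: centre of its underside; z up its axis. It starts centred on one of the board's coloured discs (which tin on which disc varies; the letter says nothing of the weight). Tins weigh 0.09 to 0.6 kg, one at least 0.15 kg more than both others.
- tin_c: one of three outwardly identical closed ink tins: upright rigid steel cylinder, 60 mm diameter, 82 mm tall, blank white paper band. Origin: centre of its underside; z up its axis. It starts centred on one of the board's coloured discs (which tin on which disc varies; the letter says nothing of the weight). Tins weigh 0.09 to 0.6 kg, one at least 0.15 kg more than both others.
- board: fixed wooden board lying on the table, 100 mm (x) by 370 mm (y), 12 mm thick, carrying the three tins on a yellow, a blue and a red disc in a row. Origin: centre of its underside; its y axis runs along the row towards the yellow disc (roughly the robot's left).
- spot_yellow (a point): centre of the yellow disc (86 mm diameter, flat) on top of the wooden board, 12 mm above the table; the leftmost seen from the robot of the three, 135 mm from its neighbour. A tin stands on it and covers all but its rim.
- spot_blue (a point): centre of the blue disc (86 mm diameter, flat) on top of the wooden board, 12 mm above the table; the middle one of the three, 135 mm from its neighbour. A tin stands on it and covers all but its rim.
- spot_red (a point): centre of the red disc (86 mm diameter, flat) on top of the wooden board, 12 mm above the table; the rightmost seen from the robot of the three, 135 mm from its neighbour. A tin stands on it and covers all but its rim.
- slab_1: one of two identical glass inking slabs on the table beyond the board, 160 x 180 x 8 mm, pale green glass with white backing, fixed. Origin: centre of its underside, on the table. The ink roller lies on one of the two (either, varies); the other carries at most a flat slip of brown paper, which does not count.
- slab_2: one of two identical glass inking slabs on the table beyond the board, 160 x 180 x 8 mm, pale green glass with white backing, fixed. Origin: centre of its underside, on the table. The ink roller lies on one of the two (either, varies); the other carries at most a flat slip of brown paper, which does not count.
- roller: hand ink roller (brayer) lying on one of the slabs: black rubber cylinder 40 mm diameter, 90 mm wide, steel frame, wooden handle; 165 mm long over all, 40 mm high. Origin: on the slab's surface, under the root of the handle, within 15 mm of the slab's middle. Leave it.
- loupe: small black folding loupe between the two slabs, 42 x 36 mm, 49 mm tall, origin at the centre of its underside. Leave it.
- ink_knife: ink knife (spatula) lying on the table to the robot's left. Leave it.
- jar: amber glass jar with white cap, 64 mm diameter, 85 mm tall, on the table to the far left, origin at the centre of its underside. Leave it.
- tape: green roll of tape lying flat, 96 mm diameter, 25 mm tall, on the table to the far right. Leave it.
- copper_plate: copper etching plate lying flat, 200 x 150 x 4 mm, on the table to the robot's right. Leave it.

How it is judged:
On the way, in this order (a step that is already met when the one before it is completed fails the run):
1. the tin on the yellow disc is lifted clear (2 cm or more) above that disc in the fingers (((height (world z) of tin_a above 0.035 m and horizontal distance between tin_a and spot_yellow below 0.05 m and contact force between tin_a and the fingers above 0.5 N) or (height (world z) of tin_b above 0.035 m and horizontal distance between tin_b and spot_yellow below 0.05 m and contact force between tin_b and the fingers above 0.5 N) or (height (world z) of tin_c above 0.035 m and horizontal distance between tin_c and spot_yellow below 0.05 m and contact force between tin_c and the fingers above 0.5 N))), for 0.3 s.
2. the tin on the blue disc is lifted clear (2 cm or more) above that disc in the fingers (((height (world z) of tin_a above 0.035 m and horizontal distance between tin_a and spot_blue below 0.05 m and contact force between tin_a and the fingers above 0.5 N) or (height (world z) of tin_b above 0.035 m and horizontal distance between tin_b and spot_blue below 0.05 m and contact force between tin_b and the fingers above 0.5 N) or (height (world z) of tin_c above 0.035 m and horizontal distance between tin_c and spot_blue below 0.05 m and contact force between tin_c and the fingers above 0.5 N))), for 0.3 s.
3. the tin on the red disc is lifted clear (2 cm or more) above that disc in the fingers (((height (world z) of tin_a above 0.035 m and horizontal distance between tin_a and spot_red below 0.05 m and contact force between tin_a and the fingers above 0.5 N) or (height (world z) of tin_b above 0.035 m and horizontal distance between tin_b and spot_red below 0.05 m and contact force between tin_b and the fingers above 0.5 N) or (height (world z) of tin_c above 0.035 m and horizontal distance between tin_c and spot_red below 0.05 m and contact force between tin_c and the fingers above 0.5 N))), for 0.3 s.
At the end, for the whole second after the job is handed in: Heaviest tin held still in the fingers, upright within 15 degrees, underside 70 to 320 mm above the table, within 60 mm of the middle of the slab without roller; the two others upright, released, within 35 mm of their start, each pressing on the board under 3.4 N (the heaviest weighs 4.5 N or more) (((height (world z) of tin_a between 0.07 and 0.32 m and angle between tin_a's own z axis and vertical below 0.26 rad and linear speed of each of tin_a, tin_b, tin_c below 0.03 m/s and contact force between tin_a and the fingers above 1 N and distance of each of tin_b, tin_c from where it was at the start of the episode below 0.035 m and angle between each of tin_b, tin_c's own z axis and vertical below 0.1 rad and contact force between each of tin_b, tin_c and the fingers below 0.2 N and contact force between each of tin_b, tin_c and tin_a below 0.2 N and contact force between tin_b and board between 0.5 and 3.4 N and contact force between tin_c and board between 0.5 and 3.4 N and ((horizontal distance between roller and slab_1 above 0.15 m and horizontal distance between tin_a and slab_1 below 0.06 m) or (horizontal distance between roller and slab_2 above 0.15 m and horizontal distance between tin_a and slab_2 below 0.06 m))) or (height (world z) of tin_b between 0.07 and 0.32 m and angle between tin_b's own z axis and vertical below 0.26 rad and linear speed of each of tin_b, tin_a, tin_c below 0.03 m/s and contact force between tin_b and the fingers above 1 N and distance of each of tin_a, tin_c from where it was at the start of the episode below 0.035 m and angle between each of tin_a, tin_c's own z axis and vertical below 0.1 rad and contact force between each of tin_a, tin_c and the fingers below 0.2 N and contact force between each of tin_a, tin_c and tin_b below 0.2 N and contact force between tin_a and board between 0.5 and 3.4 N and contact force between tin_c and board between 0.5 and 3.4 N and ((horizontal distance between roller and slab_1 above 0.15 m and horizontal distance between tin_b and slab_1 below 0.06 m) or (horizontal distance between roller and slab_2 above 0.15 m and horizontal distance between tin_b and slab_2 below 0.06 m))) or (height (world z) of tin_c between 0.07 and 0.32 m and angle between tin_c's own z axis and vertical below 0.26 rad and linear speed of each of tin_c, tin_a, tin_b below 0.03 m/s and contact force between tin_c and the fingers above 1 N and distance of each of tin_a, tin_b from where it was at the start of the episode below 0.035 m and angle between each of tin_a, tin_b's own z axis and vertical below 0.1 rad and contact force between each of tin_a, tin_b and the fingers below 0.2 N and contact force between each of tin_a, tin_b and tin_c below 0.2 N and contact force between tin_a and board between 0.5 and 3.4 N and contact force between tin_b and board between 0.5 and 3.4 N and ((horizontal distance between roller and slab_1 above 0.15 m and horizontal distance between tin_c and slab_1 below 0.06 m) or (horizontal distance between roller and slab_2 above 0.15 m and horizontal distance between tin_c and slab_2 below 0.06 m))))); the arm keeps its last pose, push and grip.
It fails at once if the ink roller is disturbed (moved over 40 mm) (distance of roller from where it was at the start of the episode above 0.04 m).
It fails at once if a bystander (loupe, ink knife, jar, tape or copper plate) is moved over 40 mm (distance of any of loupe, ink_knife, jar, tape, copper_plate from where it was at the start of the episode above 0.04 m).
It fails at once if a tin falls over (tilts more than 45 degrees) (angle between any of tin_a, tin_b, tin_c's own z axis and vertical above 0.785 rad).
It also fails if it takes over 72 s, if anything falls off the work surface, if the arm or the gripper's body presses on something with over 40 N, if the wrist force passes 120 N, or if a joint passes its speed limit or range.

## Working session

There is one attempt and no reset: what is moved stays moved. The work goes in short steps, Python scripts to look and compute and a shell command to move; the robot and the scene stay as the last step left them, time stands still between calls to the robot, and variables do not carry over. Pictures are saved under pics/ and viewed, at most 10 in all, crops included, and the job is handed in when it is done.

```bash
ls; mkdir -p pics; python3 - <<'E'
from rig import sensors, eyes
import cv2
s=sensors.observe(); print(s)
for n in("top","side"):
    d=eyes.read_camera(n); cv2.imwrite(f"pics/{n}0.png",d["frame"]); print(n,d["K"],d["rvec"],d["tvec"])
E
```

```text
pics
{'time_s': 0.0, 'qpos': array([-1.42908943e+00,  3.59489396e-01,  1.51142857e+00,  4.80659635e-05,
        1.27248562e+00, -1.15115367e-01]), 'joint_velocities': array([-0.00144167,  0.00010456,  0.00176235, -0.00047326, -0.00192513,
        0.00050029]), 'effort': array([-1.33800877e-03, -5.27621090e+01, -2.78624403e+01, -2.23638795e-04,
        1.29384987e-02, -1.98110179e-06]), 'tcp_pos': array([ 0.15231026, -0.57965469,  0.23046434]), 'eef_rot': array([ 9.91767114e-01,  1.28051439e-01,  1.09245701e-05, -9.05694038e-04]), 'wrist_force': array([-0.01427996, -0.45840015, -0.01310196]), 'wrist_torque': array([-0.01809272, -0.01588835, -0.00405264]), 'gripper_force': 0.0, 'opening': 0.085499070723369}
top [[388.97394307   0.         254.20007594]
 [  0.         388.97394307 188.19907233]
 [  0.           0.           1.        ]] [ 2.14434251 -2.10211094  0.19160047] [-0.02414118  0.5375857   1.32124847]
side [[433.65451057   0.         251.35462614]
 [  0.         433.65451057 199.21341153]
 [  0.           0.           1.        ]] [ 0.85669345 -2.41680527  1.24410857] [0.43402021 0.2574856  0.99292868]
```

View pics/top0.png

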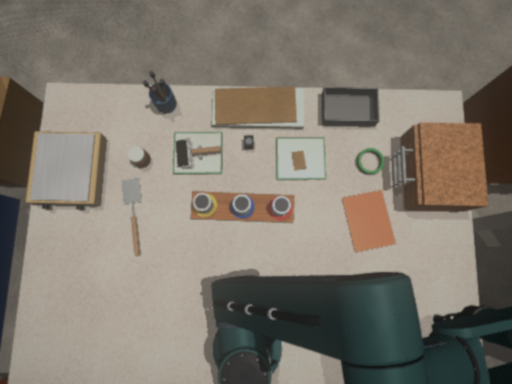

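View pics/side0.png

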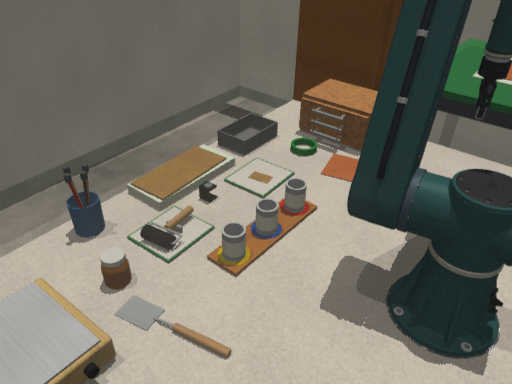

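The roller lies on the left slab, around top (198,152). The free slab with the brown slip is around (301,158). The tins are at about (203,204), (242,206) and (281,207). Next I'll enlarge these.

```bash
python3 - <<'E'
import cv2,numpy as np
t=cv2.imread("pics/top0.png");s=cv2.imread("pics/side0.png")
a=cv2.resize(t[130:230,185:335],(800,533),interpolation=cv2.INTER_CUBIC)
cv2.imwrite("pics/tc.png",a)
b=cv2.resize(s[150:270,205:325],(600,600),interpolation=cv2.INTER_CUBIC)
cv2.imwrite("pics/sc.png",b)
E
```

```text
(no output)
```

View pics/tc.png

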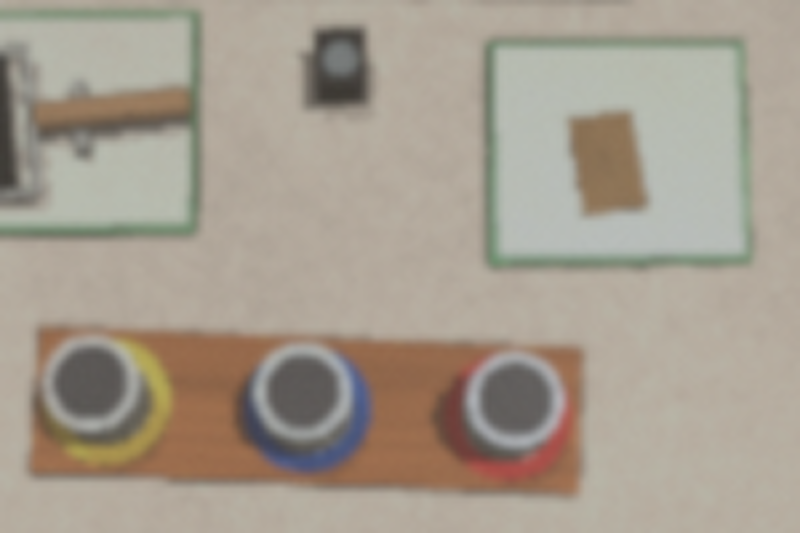

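View pics/sc.png

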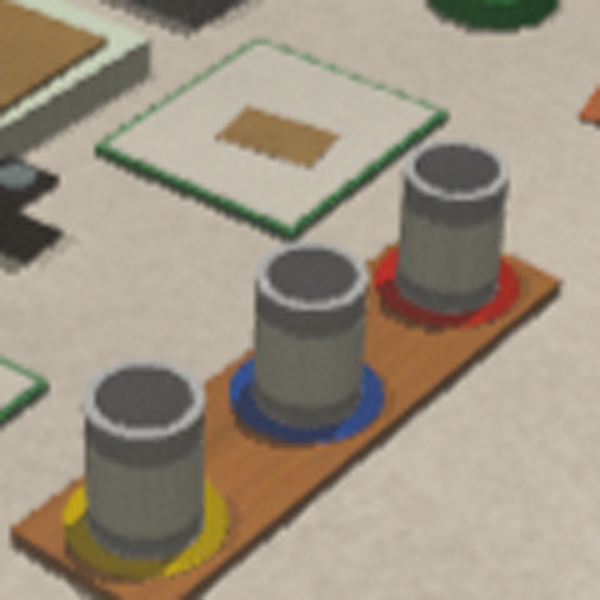

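Top crop: lid centres at (91,384), (302,391) and (515,401), free slab corners (490,40), (745,40), (750,263), (490,265). Side crop: lid centres at (144,401), (311,278) and (455,172), slab corners (98,148), (263,40), (447,115), (290,236).

```bash
cat > h.py <<'E'
import numpy as np,cv2
from rig import sensors,eyes
def P(d): return d["K"]@np.c_[cv2.Rodrigues(np.float64(d["rvec"]))[0],np.float64(d["tvec"])]
def tri(d1,d2,p1,p2):
    X=cv2.triangulatePoints(P(d1),P(d2),np.float64(p1).T,np.float64(p2).T); return (X[:3]/X[3]).T
E
python3 - <<'E'
from h import *
t=eyes.read_camera("top");s=eyes.read_camera("side")
# same order: tins Y,B,R; slab corners far-left, far-right, near-right, near-left
tp=np.array([(91,384),(302,391),(515,401),(490,40),(745,40),(750,263),(490,265)])
sp=np.array([(144,401),(311,278),(455,172),(98,148),(263,40),(447,115),(290,236)])
tp=(tp+.5)/5.3333-.5+[185,130]; sp=(sp+.5)/5-.5+[205,150]
X=tri(t,s,tp,sp); print(X.round(4)); print("slab c",X[3:].mean(0),"dirs",X[2]-X[0],np.linalg.norm(X[1]-X[0]),np.linalg.norm(X[2]-X[1]))
E
```

```text
[[ 0.4815  0.1642  0.093 ]
 [ 0.4794  0.0298  0.0932]
 [ 0.4766 -0.105   0.093 ]
 [ 0.7425 -0.0919  0.0051]
 [ 0.7453 -0.2704  0.0057]
 [ 0.5873 -0.271   0.0064]
 [ 0.583  -0.0926  0.0062]]
slab c [ 0.66452213 -0.18148692  0.00585078] dirs [-4.90203392e-03 -2.69282699e-01  3.52299574e-05] 0.1344324807259723 0.13489602402171044
```

All three lids sit at z = 0.093 (expected 0.094), the tin spacing is 135 mm, and the slab measures 180 × 159 mm, so the measurements check out. Next I'll align the yaw and move above the yellow tin.

```bash
python3 -m inch '{"translation":[[0,0,0],[0,0,0],[1,-0.7,0],[1,-0.7,0],[1,-0.7,0]],"delta_rot":[[0,0,0.13],[0,0,0.127],[0,0,0],[0,0,0],[0,0,0]],"grip":[85,85,85,85,85]}'
python3 -m inch '{"translation":[[1,-0.7,0],[1,-0.7,0],[1,-0.7,0],[1,-0.7,0],[1,-0.7,0]],"delta_rot":[[0,0,0],[0,0,0],[0,0,0],[0,0,0],[0,0,0]],"grip":[85,85,85,85,85]}'
python3 -m inch '{"translation":[[0,-1,0],[0,-1,0],[0,-1,0],[0,-1,0],[0,-1,0]],"delta_rot":[[0,0,0],[0,0,0],[0,0,0],[0,0,0],[0,0,0]],"grip":[85,85,85,85,85]}'
python3 -m inch '{"translation":[[0,-1,0],[0,-1,0],[0,-1,0],[0,-1,0],[0,-1,0]],"delta_rot":[[0,0,0],[0,0,0],[0,0,0],[0,0,0],[0,0,0]],"grip":[85,85,85,85,85]}'
python3 -m inch '{"translation":[[0,-1,0],[0,-1,0],[0,-1,0],[0,0,0],[0,0,0]],"delta_rot":[[0,0,0],[0,0,0],[0,0,0],[0,0,0],[0,0,0]],"grip":[85,85,85,85,85]}'
```

```text
time_s: 0.7
tcp_pos: [0.2732, -0.4954, 0.2311]
eef_rot: [1.0, -0.001, 0.0, -0.0]
wrist_force: [0.2, -0.5, -0.3]
opening: 0.0852
gripper_force: 0.0
time_s: 1.2
tcp_pos: [0.4738, -0.3549, 0.2312]
eef_rot: [1.0, -0.0, -0.0, -0.0]
wrist_force: [0.2, 0.0, 0.2]
opening: 0.0849
gripper_force: 0.0
time_s: 1.7
tcp_pos: [0.4722, -0.1547, 0.2312]
eef_rot: [1.0, -0.0, -0.0, -0.0]
wrist_force: [0.1, 0.6, 0.4]
opening: 0.0849
gripper_force: 0.0
time_s: 2.2
tcp_pos: [0.4722, 0.0452, 0.2314]
eef_rot: [1.0, -0.0, 0.0, -0.0]
wrist_force: [0.4, 0.1, -0.3]
opening: 0.085
gripper_force: 0.0
time_s: 2.7
tcp_pos: [0.4722, 0.1641, 0.2311]
eef_rot: [1.0, 0.001, -0.0, 0.0]
wrist_force: [-0.1, -1.3, -0.2]
opening: 0.0849
gripper_force: 0.0
```

```bash
python3 -m inch '{"translation":[[0.23,0,0.8],[0,0,1],[0,0,0.8],[0,0,0.7],[0,0,0.5]],"delta_rot":[[0,0,0],[0,0,0],[0,0,0],[0,0,0],[0,0,0]],"grip":[85,85,85,85,85]}'
python3 -m inch '{"translation":[[0,0,0.5],[0,0,0.4],[0,0,0],[0,0,0],[0,0,0]],"delta_rot":[[0,0,0],[0,0,0],[0,0,0],[0,0,0],[0,0,0]],"grip":[85,85,85,85,85]}'
python3 -m inch '{"translation":[[0,0,0],[0,0,0],[0,0,0],[0,0,0],[0,0,0]],"delta_rot":[[0,0,0],[0,0,0],[0,0,0],[0,0,0],[0,0,0]],"grip":[40,40,40,40,40]}'
python3 -m inch '{"translation":[[0,0,0],[0,0,0],[0,0,0],[0,0,0],[0,0,0]],"delta_rot":[[0,0,0],[0,0,0],[0,0,0],[0,0,0],[0,0,0]],"grip":[40,40,40,40,40]}'
python3 - <<'E'
from h import *
cv2.imwrite("pics/g1.png",eyes.read_camera("side")["frame"])
E
```

```text
time_s: 3.2
tcp_pos: [0.4808, 0.1617, 0.0775]
eef_rot: [1.0, -0.001, -0.001, 0.0]
wrist_force: [0.2, 0.7, 0.8]
opening: 0.0847
gripper_force: 0.0
time_s: 3.7
tcp_pos: [0.4825, 0.1632, 0.0442]
eef_rot: [1.0, -0.001, 0.001, -0.0]
wrist_force: [-0.2, -0.4, 0.8]
opening: 0.0848
gripper_force: 0.0
time_s: 4.2
tcp_pos: [0.4823, 0.1638, 0.0445]
eef_rot: [1.0, 0.0, 0.001, -0.0]
wrist_force: [-1.8, -0.8, 7.2]
opening: 0.0585
gripper_force: 63.7
time_s: 4.7
tcp_pos: [0.4824, 0.1638, 0.0445]
eef_rot: [1.0, 0.0, 0.001, -0.0]
wrist_force: [-1.4, -0.8, 7.0]
opening: 0.0583
gripper_force: 63.7
```

View pics/g1.png

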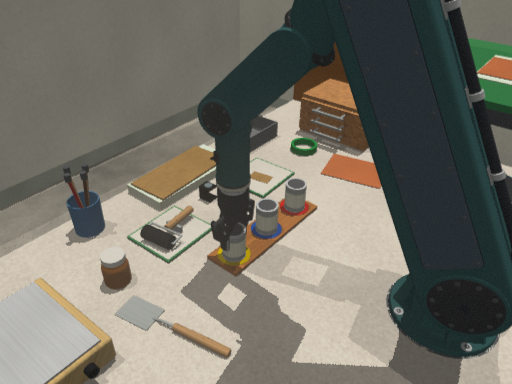

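The side view shows the fingers around the yellow tin at about (233,240). The opening is 58 mm at 64 N, so the grip is good. Lifting it to weigh.

```bash
python3 -m inch '{"translation":[[0,0,-0.2],[0,0,-0.4],[0,0,-0.4],[0,0,-0.3],[0,0,-0.1]],"delta_rot":[[0,0,0],[0,0,0],[0,0,0],[0,0,0],[0,0,0]],"grip":[40,40,40,40,40]}'
for i in 1 2 3; do python3 -m inch '{"translation":[[0,0,0],[0,0,0],[0,0,0],[0,0,0],[0,0,0]],"delta_rot":[[0,0,0],[0,0,0],[0,0,0],[0,0,0],[0,0,0]],"grip":[40,40,40,40,40]}'; done
python3 -c "
from rig import sensors as s;o=s.observe();print(o['wrist_force'],o['effort'],o['tcp_pos'])"
```

```text
time_s: 5.25
tcp_pos: [0.4822, 0.1638, 0.1006]
eef_rot: [1.0, -0.0, 0.001, -0.0]
wrist_force: [-0.0, -0.7, -4.9]
opening: 0.0584
gripper_force: 66.0
time_s: 5.75
tcp_pos: [0.4814, 0.1636, 0.0989]
eef_rot: [1.0, -0.0, -0.0, 0.0]
wrist_force: [0.2, 0.2, -5.9]
opening: 0.0582
gripper_force: 66.0
time_s: 6.25
tcp_pos: [0.4817, 0.1636, 0.0994]
eef_rot: [1.0, -0.0, 0.0, -0.0]
wrist_force: [0.9, -0.0, -5.1]
opening: 0.0583
gripper_force: 66.0
time_s: 6.75
tcp_pos: [0.4817, 0.1637, 0.0993]
eef_rot: [1.0, -0.0, -0.0, -0.0]
wrist_force: [-0.3, -0.6, -5.3]
opening: 0.0583
gripper_force: 66.0
[-0.28538882 -0.59916379 -5.28577036] [ 3.47918449e-04 -4.95669436e+01 -2.10609841e+01  2.73510586e-04
  2.24309446e-05  5.01409261e-06] [0.4817296  0.1636568  0.09934999]
```

That is about 5.3 N, a heavy tin. I'll put it back and go on to blue.

```bash
python3 -m inch '{"translation":[[0,0,0.3],[0,0,0.4],[0,0,0.4],[0,0,0.2],[0,0,0.08]],"delta_rot":[[0,0,0],[0,0,0],[0,0,0],[0,0,0],[0,0,0]],"grip":[40,40,40,40,40]}'
python3 -m inch '{"translation":[[0,0,0],[0,0,0],[0,0,0],[0,0,0],[0,0,0]],"delta_rot":[[0,0,0],[0,0,0],[0,0,0],[0,0,0],[0,0,0]],"grip":[40,40,40,40,62]}'
python3 -m inch '{"translation":[[0,0,0],[0,0,0],[0,0,0],[0,0,0],[0,0,0]],"delta_rot":[[0,0,0],[0,0,0],[0,0,0],[0,0,0],[0,0,0]],"grip":[66,72,78,85,85]}'
python3 -m inch '{"translation":[[0,0,0],[0,0,-0.4],[0,0,-0.8],[0,0,-1],[0,0,-0.5]],"delta_rot":[[0,0,0],[0,0,0],[0,0,0],[0,0,0],[0,0,0]],"grip":[85,85,85,85,85]}'
python3 -m inch '{"translation":[[-0.05,0.7,0],[0,1,0],[0,1,0],[0,0.65,0],[0,0,0]],"delta_rot":[[0,0,0],[0,0,0],[0,0,0],[0,0,0],[0,0,0]],"grip":[85,85,85,85,85]}'
python3 - <<'E'
from h import *
a=eyes.read_camera("side")["frame"];b=eyes.read_camera("top")["frame"]
a=cv2.resize(a[150:270,205:325],(400,400));b=cv2.resize(b[170:250,170:310],(400,229))
c=np.zeros((400,800,3),np.uint8);c[:,:400]=a;c[:229,400:]=b
cv2.imwrite("pics/g2.png",c)
E
```

```text
time_s: 7.25
tcp_pos: [0.4805, 0.1634, 0.0444]
eef_rot: [1.0, -0.0, -0.001, 0.0]
wrist_force: [-12.7, -3.3, 48.1]
opening: 0.0586
gripper_force: 70.1
time_s: 7.75
tcp_pos: [0.4822, 0.1637, 0.0446]
eef_rot: [1.0, -0.0, 0.001, -0.0]
wrist_force: [0.3, 0.2, 0.8]
opening: 0.0617
gripper_force: 0.0
time_s: 8.25
tcp_pos: [0.4818, 0.1637, 0.0441]
eef_rot: [1.0, -0.0, 0.0, -0.0]
wrist_force: [-1.1, -0.6, 0.8]
opening: 0.0853
gripper_force: 0.0
time_s: 8.75
tcp_pos: [0.4831, 0.1639, 0.1549]
eef_rot: [1.0, -0.0, 0.002, -0.0]
wrist_force: [1.3, -0.3, 0.1]
opening: 0.0849
gripper_force: 0.0
time_s: 9.25
tcp_pos: [0.4798, 0.027, 0.1522]
eef_rot: [1.0, -0.002, 0.0, 0.0]
wrist_force: [-0.5, 0.7, 0.3]
opening: 0.0845
gripper_force: 0.0
```

View pics/g2.png

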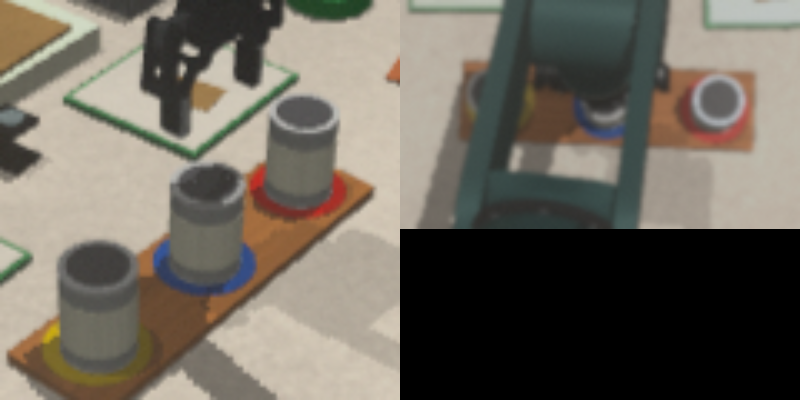

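The yellow tin stands upright and centred on its disc at crop (97,305), and the gripper is above blue. I'll make later touchdowns gentler. Next I'll weigh blue.

```bash
python3 -m inch '{"translation":[[0,0,0.5],[0,0,0.8],[0,0,0.7],[0,0,0.5],[0,0,0.2]],"delta_rot":[[0,0,0],[0,0,0],[0,0,0],[0,0,0],[0,0,0]],"grip":[85,85,85,85,85]}'
python3 -m inch '{"translation":[[0,0,0],[0,0,0],[0,0,0],[0,0,0],[0,0,0]],"delta_rot":[[0,0,0],[0,0,0],[0,0,0],[0,0,0],[0,0,0]],"grip":[85,85,40,40,40]}'
python3 -m inch '{"translation":[[0,0,0],[0,0,0],[0,0,0],[0,0,0],[0,0,0]],"delta_rot":[[0,0,0],[0,0,0],[0,0,0],[0,0,0],[0,0,0]],"grip":[40,40,40,40,40]}'
python3 -m inch '{"translation":[[0,0,-0.2],[0,0,-0.4],[0,0,-0.4],[0,0,-0.3],[0,0,-0.1]],"delta_rot":[[0,0,0],[0,0,0],[0,0,0],[0,0,0],[0,0,0]],"grip":[40,40,40,40,40]}'
for i in 1 2 3; do python3 -m inch '{"translation":[[0,0,0],[0,0,0],[0,0,0],[0,0,0],[0,0,0]],"delta_rot":[[0,0,0],[0,0,0],[0,0,0],[0,0,0],[0,0,0]],"grip":[40,40,40,40,40]}'; done
```

```text
time_s: 9.85
tcp_pos: [0.4782, 0.031, 0.0423]
eef_rot: [1.0, 0.001, -0.002, -0.0]
wrist_force: [-0.6, -0.8, 0.9]
opening: 0.0849
gripper_force: 0.0
time_s: 10.35
tcp_pos: [0.4806, 0.0296, 0.0455]
eef_rot: [1.0, -0.0, 0.001, 0.0]
wrist_force: [-1.2, 1.1, 8.8]
opening: 0.0584
gripper_force: 63.6
time_s: 10.85
tcp_pos: [0.4807, 0.0296, 0.0456]
eef_rot: [1.0, -0.0, 0.001, 0.0]
wrist_force: [-0.6, 0.7, 8.8]
opening: 0.0584
gripper_force: 63.6
time_s: 11.35
tcp_pos: [0.4807, 0.0295, 0.1019]
eef_rot: [1.0, -0.0, 0.001, 0.0]
wrist_force: [0.4, 0.4, -2.0]
opening: 0.0587
gripper_force: 64.6
time_s: 11.85
tcp_pos: [0.4794, 0.0297, 0.0997]
eef_rot: [1.0, -0.0, -0.0, -0.0]
wrist_force: [0.2, -0.7, -0.9]
opening: 0.0592
gripper_force: 64.6
time_s: 12.35
tcp_pos: [0.4797, 0.0297, 0.1001]
eef_rot: [1.0, -0.0, 0.0, -0.0]
wrist_force: [-0.4, 0.8, -0.8]
opening: 0.0588
gripper_force: 64.6
time_s: 12.85
tcp_pos: [0.4797, 0.0297, 0.1001]
eef_rot: [1.0, -0.0, -0.0, -0.0]
wrist_force: [0.3, 0.0, -2.7]
opening: 0.0591
gripper_force: 64.6
```

Blue is light, about 1 to 2.5 N. I'll put it back gently and move to red.

```bash
python3 -m inch '{"translation":[[0,0,0.3],[0,0,0.4],[0,0,0.3],[0,0,0.2],[0,0,0.08]],"delta_rot":[[0,0,0],[0,0,0],[0,0,0],[0,0,0],[0,0,0]],"grip":[40,40,40,40,40]}'
python3 -m inch '{"translation":[[0,0,0.04],[0,0,0.03],[0,0,0.02],[0,0,0],[0,0,0]],"delta_rot":[[0,0,0],[0,0,0],[0,0,0],[0,0,0],[0,0,0]],"grip":[40,40,40,40,62]}'
python3 -m inch '{"translation":[[0,0,0],[0,0,0],[0,0,0],[0,0,0],[0,0,0]],"delta_rot":[[0,0,0],[0,0,0],[0,0,0],[0,0,0],[0,0,0]],"grip":[66,72,78,85,85]}'
python3 -m inch '{"translation":[[0,0,0],[0,0,-0.4],[0,0,-0.8],[0,0,-1],[0,0,-0.5]],"delta_rot":[[0,0,0],[0,0,0],[0,0,0],[0,0,0],[0,0,0]],"grip":[85,85,85,85,85]}'
python3 -m inch '{"translation":[[-0.07,0.7,0],[0,1,0],[0,1,0],[0,0.67,0],[0,0,0]],"delta_rot":[[0,0,0],[0,0,0],[0,0,0],[0,0,0],[0,0,0]],"grip":[85,85,85,85,85]}'
python3 - <<'E'
from h import *
a=eyes.read_camera("side")["frame"]
cv2.imwrite("pics/g3.png",cv2.resize(a[150:270,205:325],(400,400)))
E
```

```text
time_s: 13.35
tcp_pos: [0.4793, 0.0297, 0.0482]
eef_rot: [1.0, -0.0, -0.001, -0.0]
wrist_force: [0.2, -0.3, -2.1]
opening: 0.0591
gripper_force: 64.6
time_s: 13.85
tcp_pos: [0.48, 0.0296, 0.0457]
eef_rot: [1.0, -0.0, 0.0, -0.0]
wrist_force: [-0.3, 0.5, 0.4]
opening: 0.0621
gripper_force: 0.0
time_s: 14.35
tcp_pos: [0.4797, 0.0297, 0.0453]
eef_rot: [1.0, -0.0, 0.0, -0.0]
wrist_force: [0.5, 0.1, 1.0]
opening: 0.0849
gripper_force: 0.0
time_s: 14.85
tcp_pos: [0.4809, 0.0296, 0.156]
eef_rot: [1.0, -0.0, 0.002, 0.0]
wrist_force: [0.7, 0.5, -0.3]
opening: 0.0853
gripper_force: 0.0
time_s: 15.35
tcp_pos: [0.4774, -0.1083, 0.1535]
eef_rot: [1.0, -0.002, 0.001, 0.001]
wrist_force: [-0.3, 0.1, 0.6]
opening: 0.0851
gripper_force: 0.0
```

View pics/g3.png

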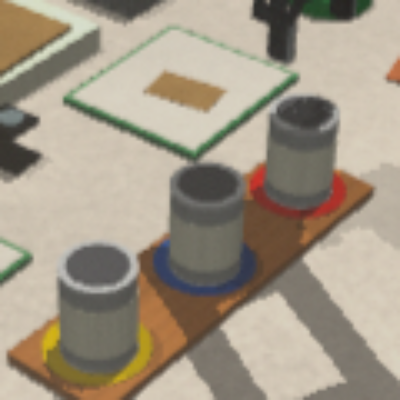

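The blue tin is back upright on its disc at crop (205,225), and yellow is fine. Next is red.

```bash
python3 -m inch '{"translation":[[0,0,0.5],[0,0,0.8],[0,0,0.7],[0,0,0.5],[0,0,0.2]],"delta_rot":[[0,0,0],[0,0,0],[0,0,0],[0,0,0],[0,0,0]],"grip":[85,85,85,85,85]}'
python3 -m inch '{"translation":[[0,0,0],[0,0,0],[0,0,0],[0,0,0],[0,0,0]],"delta_rot":[[0,0,0],[0,0,0],[0,0,0],[0,0,0],[0,0,0]],"grip":[85,85,40,40,40]}'
python3 -m inch '{"translation":[[0,0,0],[0,0,0],[0,0,0],[0,0,0],[0,0,0]],"delta_rot":[[0,0,0],[0,0,0],[0,0,0],[0,0,0],[0,0,0]],"grip":[40,40,40,40,40]}'
python3 -m inch '{"translation":[[0,0,-0.2],[0,0,-0.4],[0,0,-0.4],[0,0,-0.3],[0,0,-0.1]],"delta_rot":[[0,0,0],[0,0,0],[0,0,0],[0,0,0],[0,0,0]],"grip":[40,40,40,40,40]}'
for i in 1 2 3; do python3 -m inch '{"translation":[[0,0,0],[0,0,0],[0,0,0],[0,0,0],[0,0,0]],"delta_rot":[[0,0,0],[0,0,0],[0,0,0],[0,0,0],[0,0,0]],"grip":[40,40,40,40,40]}'; done
```

```text
time_s: 15.9
tcp_pos: [0.4752, -0.1034, 0.0435]
eef_rot: [1.0, 0.0, -0.002, -0.001]
wrist_force: [-0.8, -0.8, 0.2]
opening: 0.0851
gripper_force: 0.0
time_s: 16.4
tcp_pos: [0.4778, -0.1055, 0.0467]
eef_rot: [1.0, -0.0, 0.001, 0.0]
wrist_force: [-0.1, -0.6, 7.9]
opening: 0.0581
gripper_force: 63.4
time_s: 16.9
tcp_pos: [0.4778, -0.1055, 0.0467]
eef_rot: [1.0, -0.0, 0.001, 0.0]
wrist_force: [-1.2, -0.3, 7.9]
opening: 0.0584
gripper_force: 63.4
time_s: 17.4
tcp_pos: [0.4777, -0.1055, 0.1029]
eef_rot: [1.0, -0.0, 0.001, 0.0]
wrist_force: [0.0, -0.4, -3.1]
opening: 0.058
gripper_force: 64.9
time_s: 17.9
tcp_pos: [0.4766, -0.105, 0.1009]
eef_rot: [1.0, -0.0, -0.0, -0.0]
wrist_force: [-0.5, -0.2, -3.4]
opening: 0.0583
gripper_force: 64.9
time_s: 18.4
tcp_pos: [0.4769, -0.1052, 0.1013]
eef_rot: [1.0, -0.0, 0.0, -0.0]
wrist_force: [0.0, -0.5, -2.7]
opening: 0.0584
gripper_force: 64.9
time_s: 18.9
tcp_pos: [0.4769, -0.1052, 0.1013]
eef_rot: [1.0, -0.0, 0.0, -0.0]
wrist_force: [-1.4, 0.1, -2.3]
opening: 0.0581
gripper_force: 64.9
```

Red reads about 2.8 N against 5.3 N for yellow, so yellow is the heaviest. I'll put red back and return to yellow.

```bash
python3 -m inch '{"translation":[[0,0,0.3],[0,0,0.4],[0,0,0.3],[0,0,0.2],[0,0,0.08]],"delta_rot":[[0,0,0],[0,0,0],[0,0,0],[0,0,0],[0,0,0]],"grip":[40,40,40,40,40]}'
python3 -m inch '{"translation":[[0,0,0.04],[0,0,0.03],[0,0,0.02],[0,0,0],[0,0,0]],"delta_rot":[[0,0,0],[0,0,0],[0,0,0],[0,0,0],[0,0,0]],"grip":[40,40,40,40,62]}'
python3 -m inch '{"translation":[[0,0,0],[0,0,0],[0,0,0],[0,0,0],[0,0,0]],"delta_rot":[[0,0,0],[0,0,0],[0,0,0],[0,0,0],[0,0,0]],"grip":[66,72,78,85,85]}'
python3 -m inch '{"translation":[[0,0,0],[0,0,-0.4],[0,0,-0.8],[0,0,-1],[0,0,-0.5]],"delta_rot":[[0,0,0],[0,0,0],[0,0,0],[0,0,0],[0,0,0]],"grip":[85,85,85,85,85]}'
python3 -m inch '{"translation":[[0.11,-0.7,0],[0,-1,0],[0,-1,0],[0,-1,0],[0,-1,0]],"delta_rot":[[0,0,0],[0,0,0],[0,0,0],[0,0,0],[0,0,0]],"grip":[85,85,85,85,85]}'
python3 -m inch '{"translation":[[0,-1,0],[0,-0.7,0],[0,-0.33,0],[0,0,0],[0,0,0]],"delta_rot":[[0,0,0],[0,0,0],[0,0,0],[0,0,0],[0,0,0]],"grip":[85,85,85,85,85]}'
python3 - <<'E'
from h import *
a=eyes.read_camera("side")["frame"]
cv2.imwrite("pics/g4.png",cv2.resize(a[150:270,205:325],(400,400)))
E
```

```text
time_s: 19.4
tcp_pos: [0.4762, -0.1049, 0.0489]
eef_rot: [1.0, -0.0, -0.001, -0.0]
wrist_force: [0.1, -0.3, -2.2]
opening: 0.0582
gripper_force: 64.8
time_s: 19.9
tcp_pos: [0.4773, -0.1053, 0.0469]
eef_rot: [1.0, -0.0, 0.0, 0.0]
wrist_force: [-0.6, -0.0, 0.4]
opening: 0.0617
gripper_force: 0.0
time_s: 20.4
tcp_pos: [0.4769, -0.1052, 0.0465]
eef_rot: [1.0, -0.0, 0.0, -0.0]
wrist_force: [1.1, 0.6, -0.4]
opening: 0.0843
gripper_force: 0.0
time_s: 20.9
tcp_pos: [0.4781, -0.1056, 0.1572]
eef_rot: [1.0, -0.0, 0.002, 0.001]
wrist_force: [0.4, -0.5, 0.2]
opening: 0.085
gripper_force: 0.0
time_s: 21.4
tcp_pos: [0.481, 0.0843, 0.1546]
eef_rot: [1.0, -0.0, 0.0, -0.0]
wrist_force: [0.8, 0.6, 0.4]
opening: 0.0846
gripper_force: 0.0
time_s: 21.9
tcp_pos: [0.4812, 0.1633, 0.1544]
eef_rot: [1.0, 0.0, -0.0, 0.0]
wrist_force: [-0.1, -0.1, 0.1]
opening: 0.0851
gripper_force: 0.0
```

View pics/g4.png

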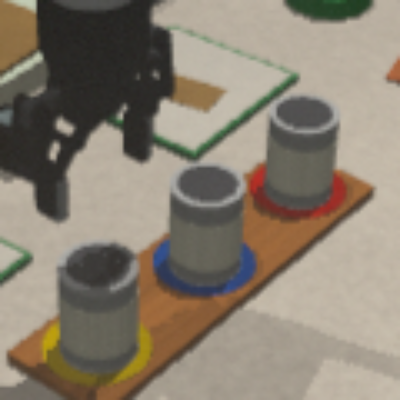

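All three tins stand upright on their discs, with red at crop (302,155). I'll grasp the yellow tin and lift it.

```bash
python3 -m inch '{"translation":[[0,0,0.5],[0,0,0.8],[0,0,0.7],[0,0,0.5],[0,0,0.25]],"delta_rot":[[0,0,0],[0,0,0],[0,0,0],[0,0,0],[0,0,0]],"grip":[85,85,85,85,85]}'
python3 -m inch '{"translation":[[0,0,0],[0,0,0],[0,0,0],[0,0,0],[0,0,0]],"delta_rot":[[0,0,0],[0,0,0],[0,0,0],[0,0,0],[0,0,0]],"grip":[85,85,40,40,40]}'
python3 -m inch '{"translation":[[0,0,0],[0,0,0],[0,0,0],[0,0,0],[0,0,-0.1]],"delta_rot":[[0,0,0],[0,0,0],[0,0,0],[0,0,0],[0,0,0]],"grip":[40,40,40,40,40]}'
python3 -m inch '{"translation":[[0,0,-0.3],[0,0,-0.5],[0,0,-0.6],[0,0,-0.6],[0,0,-0.6]],"delta_rot":[[0,0,0],[0,0,0],[0,0,0],[0,0,0],[0,0,0]],"grip":[40,40,40,40,40]}'
python3 -m inch '{"translation":[[0,0,-0.6],[0,0,-0.5],[0,0,-0.3],[0,0,0],[0,0,0]],"delta_rot":[[0,0,0],[0,0,0],[0,0,0],[0,0,0],[0,0,0]],"grip":[40,40,40,40,40]}'
```

```text
time_s: 22.45
tcp_pos: [0.4803, 0.1624, 0.0429]
eef_rot: [1.0, -0.001, -0.001, 0.0]
wrist_force: [-0.6, -0.1, 0.2]
opening: 0.0852
gripper_force: 0.0
time_s: 22.95
tcp_pos: [0.4822, 0.164, 0.046]
eef_rot: [1.0, 0.0, 0.001, 0.0]
wrist_force: [-0.8, -2.9, 7.1]
opening: 0.0585
gripper_force: 63.4
time_s: 23.45
tcp_pos: [0.4812, 0.164, 0.0489]
eef_rot: [1.0, -0.0, 0.0, -0.0]
wrist_force: [-1.1, -0.5, -4.8]
opening: 0.0583
gripper_force: 65.2
time_s: 23.95
tcp_pos: [0.4806, 0.1641, 0.1539]
eef_rot: [1.0, -0.0, -0.0, -0.0]
wrist_force: [0.7, -0.2, -5.7]
opening: 0.0586
gripper_force: 65.7
time_s: 24.45
tcp_pos: [0.4807, 0.164, 0.2081]
eef_rot: [1.0, -0.0, -0.0, 0.0]
wrist_force: [-0.6, -0.9, -5.9]
opening: 0.0583
gripper_force: 65.8
```

```bash
python3 -m inch '{"translation":[[0.16,0.3,0],[0.32,0.6,0],[0.43,0.8,0],[0.43,0.8,0],[0.43,0.8,0]],"delta_rot":[[0,0,0],[0,0,0],[0,0,0],[0,0,0],[0,0,0]],"grip":[40,40,40,40,40]}'
python3 -m inch '{"translation":[[0.43,0.8,0],[0.43,0.8,0],[0.43,0.8,0],[0.43,0.8,0],[0.43,0.8,0]],"delta_rot":[[0,0,0],[0,0,0],[0,0,0],[0,0,0],[0,0,0]],"grip":[40,40,40,40,40]}'
python3 -m inch '{"translation":[[0.37,0.7,0],[0.21,0.4,0],[0.1,0.23,0],[0,0,0],[0,0,0]],"delta_rot":[[0,0,0],[0,0,0],[0,0,0],[0,0,0],[0,0,0]],"grip":[40,40,40,40,40]}'
for i in 1 2; do python3 -m inch '{"translation":[[0,0,0],[0,0,0],[0,0,0],[0,0,0],[0,0,0]],"delta_rot":[[0,0,0],[0,0,0],[0,0,0],[0,0,0],[0,0,0]],"grip":[40,40,40,40,40]}'; done
python3 - <<'E'
from h import *
cv2.imwrite("pics/g5.png",eyes.read_camera("side")["frame"])
print(sensors.observe()["joint_velocities"].round(4))
E
```

```text
time_s: 24.95
tcp_pos: [0.552, 0.0301, 0.2071]
eef_rot: [1.0, 0.0, -0.001, 0.0]
wrist_force: [0.1, -0.8, -5.4]
opening: 0.0584
gripper_force: 66.9
time_s: 25.45
tcp_pos: [0.6377, -0.1302, 0.2065]
eef_rot: [1.0, -0.0, -0.002, -0.0]
wrist_force: [1.0, 0.6, -4.9]
opening: 0.058
gripper_force: 66.9
time_s: 25.95
tcp_pos: [0.6643, -0.18, 0.2079]
eef_rot: [1.0, 0.0, -0.001, -0.001]
wrist_force: [0.7, 0.5, -5.1]
opening: 0.0584
gripper_force: 66.9
time_s: 26.45
tcp_pos: [0.6652, -0.181, 0.2087]
eef_rot: [1.0, 0.0, 0.0, -0.0]
wrist_force: [-0.8, -0.2, -4.3]
opening: 0.0582
gripper_force: 66.9
time_s: 26.95
tcp_pos: [0.6653, -0.1812, 0.2085]
eef_rot: [1.0, -0.0, -0.0, -0.0]
wrist_force: [0.2, 0.0, -4.4]
opening: 0.0586
gripper_force: 66.9
[ 0.0005  0.0007 -0.0006 -0.0015 -0.0002 -0.0015]
```

View pics/g5.png

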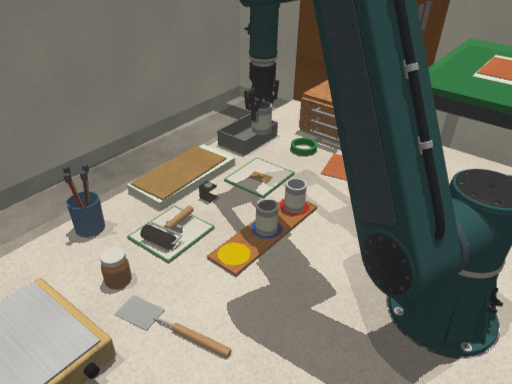

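The tin is held upright at (261,118) above the free slab at (259,176). Blue and red stand on their discs at (267,215) and (295,195), the yellow disc is empty, and nothing else has moved.

```bash
python3 -c "
from rig import ticket;print(ticket.finish_job())"
```

```text
the job is handed in; nothing more can be done
None
```

I hefted all three tins in order and handed the job in with the heaviest, from the yellow disc (about 5 N), held still and upright about 16 cm above the middle of the slab without the roller; the blue and red tins are back upright on their discs.

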